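Check the drive shaft's end float and close the drive case of a carton sealer

ROBOT

A 6-joint arm with a two-finger parallel gripper is mounted at the origin on the work surface. World frame = base frame: x ahead of the robot, y to its left, z up, the work surface at z = 0. Lengths are in mm, angles in rad, forces in N, time in s.
With the tool pointing down it reaches from about 300 to 775 mm from the base axis. Payload 14.6 kg.
Tool frame: the origin (TCP) lies on the centre line of the jaws, within the pads' length; the fingertips stand 8 mm ahead of it and the grasp point (between the pads) lies 11 mm behind it; z points along the fingers, y is the line along which they close (so a half turn about z gives the same grasp; the last joint's range is limited). The gripper opens to 94 mm and grips with 3 to 60 N. Pads are 16 mm wide; open, the fingers measure 119 mm over their backs; the gripper's body (75 mm by 177 mm) begins 78 mm behind the grasp point.
Start: joints at [-1.35, 0.3, 1.521, -0, 1.321, -0.067], TCP at [156.107, -527.371, 213.446] pointing down, gripper open.
Joint ranges: [-3.03, 3.03], [-0.79, 2.21], [0.23, 2.52], [-1.04, 4.18], [0, 3.07], [-2.55, 2.55]. Speed limits (rad/s): [2.22, 2.22, 2.57, 3.14, 3.14, 3.14].

INTERFACE

Orientations are given as [roll, pitch, yaw] about the fixed x, y, z axes, in that order (R = Rz(yaw) Ry(pitch) Rx(roll)).
In Python, from cell import manip gives the robot as it stands.
- The arm moves only by the tool jog_arm, never from a script. Its argument "rows" is one flat list of numbers, 7 for each row, row after row: the shift along the world's x, y, z in cm, then the turn, a rotation vector about the world's x, y, z in rad, then the closure, from 0 (fully open) to 1 (shut). In form: [dx, dy, dz, rx, ry, rz, fingers, dx, dy, dz, rx, ry, rz, fingers, ...]. A call has 1 to 20 rows; each row shifts and turns the commanded pose from where the row before left it; what a row does not reach is not made up. A row lasts 1/12 s, in which the tool goes at most 41.7 mm and 7.16 degrees, less where a joint would pass 70% of its speed; a pose out of reach is approached as far as the arm can. A call with a gripper value outside its range is refused whole. The fingers move at their own pace and stop on an object; "newtons" is the grip in N (left out, the last holds). Time passes only in rows, so rows that do not move let the fingers close. It gives the time, the measured TCP pose, the force, the opening and the grip force at its end, in the units of the state.
- manip.read_state(): the state, without advancing time (a new reading comes with each control period).
- manip.camera(name): name is "scene" or "top"; returns (picture, depth): 480x640x3 uint8, blue, green, red; 480x640 float32, mm along the optical axis (not along the pixel's ray), 0 where there is no reading.
- manip.camera_model(name): a dict with "K" (3x3 intrinsics, pixels), "R" (3x3) and "t" (3): a world point X has camera coordinates R X + t. Camera axes: x right, y down, z forward; pixel columns grow to the right and rows downward; lengths in mm; the calibration is good to about 2 mm. A picture is of the moment at which its call begins. camera_model takes no time and is no camera call.
- manip.sign_off(): hands the job in; it is judged then, once.
The state is a dict: "clock": time; "joints": joint angles; "qd": joint speeds; "effort": joint torques, N m; "eef_pos": TCP position; "eef_rot": TCP orientation; "wrist_force": force on the tool from outside, world axes, zero at the start; "moment": the same for the moment, N m; "finger_gap": finger opening in mm; "finger_force": force on a finger pad.
Only numpy, scipy, OpenCV 4.12 (cv2) and the standard library are available. Lean on these libraries where they do the work, as an engineer would, in place of code of your own. Each camera call takes 0.05 s, during which the arm holds its last target. There are 200 camera calls.

TASK

Before closing the carton sealer's open drive case, feel the end float of the shaft inside it: push the shaft lengthwise towards its toothed-wheel end until it stops, then pull it back the other way until it stops. Then refit the steel lid that lies on the bench: hold it tilted with its lip end low, hook the lip under the ledge at the case's front, lower the back edge under control (do not let it drop) until the lid is fully seated, and turn the black latch a quarter turn so that its tongue lies over the lid. Let go of everything and leave the other things on the bench where they are.

Things in the scene. Friction and masses are not known exactly. Their poses are not given: they have to be found in the camera images.
- case: Fixed open-topped drive case of bare steel sheet, 218 (x) x 188 (y) x 97 high mm, with 4 mm high feet out to y = +-116 and a gearmotor behind it (up to 104 high, out to x = 297). Origin on the bench; the case's own +x points to the gearmotor, -x to the front with the ledge. In its axes (mm): inner faces at x = -94, y = +-88; side walls 96 high; floor at z = 6
- case_ledge (a point): middle of the ledge's lower inner edge (case x = -78, y = 0, z = 92 mm); axes as the case's. The ledge is 5 mm thick (top z = 97), runs over the full width at the case's front and overhangs the front wall's inner face by 16 mm; below it the case is free down to the floor
- case_seat (a point): point on the seat plane for the lid's underside (case x = 5, y = 0, z = 86 mm); axes as the case's. Seats: two side strips (|y| 72 to 88, case x = -60 to 79) and a back strip (x 66 to 79). The lid's recess ends at case x = 79 against a 96 high deck that carries the latch. Seated, the lid's origin is within 5 mm of this point. Opening above the shaft: x -78 to 66, |y| < 72
- shaft (a joint): lengthwise position (m) of the horizontal shaft in the case, along the case's y: stops at -0.005 and +0.005 (collars against the bearings: 10 mm of float); + is towards the toothed-wheel end. It starts in between, stays where it is left and needs about 3 N to slide; it does not turn
- shaft_hub (a point): where to grip the shaft: on its axis, 50 mm above the bench (case x = 0, y = -10 mm plus the shaft's position), on a plain round hub, 28 mm in diameter, free for 38 mm to either side along y; then comes the toothed wheel (61 mm in diameter) at the +y side, meshing with a small fixed pinion, and a 36 mm collar at each end. Axes as the case's; the shaft lies along y
- lid: Loose lid of bare folded steel sheet, 0.4 to 0.7 kg, right way up on the bench. Body 146 (x) x 168 (y) x 12 mm high, hollow below; lip at its -x end; black bridge handle on top. Origin: centre of the body's underside, z up. Seated, its axes agree with the case's, its top is 98 mm high; play 5 mm along x, 4 mm to either side. Too long (168 with lip) to go in flat
- lid_lip (a point): middle of the lip's tip edge, on the underside (lid x = -95, y = 0, z = 0 mm); axes as the lid's. The lip is flat, 120 wide (y), 4 thick, sticks out 22 mm from the body, its underside level with the body's
- lid_handle (a point): middle of the handle's bar (lid x = 0, y = 0, z = 42 mm): a bar 100 long along the lid's y, 12 thick along x, 14 high, 23 mm clear above the lid; legs at y = -50 to -38 and 38 to 50; axes as the lid's
- lid_back (a point): middle of the lid's back lower edge (lid x = 73, y = 0, z = 0 mm); axes as the lid's
- latch (a joint): angle of the latch (rad): near 0 open, its tongue pointing along the case's +y; 1.571 (a stop) closed, its tongue pointing along the case's -x over the lid; it grows anticlockwise seen from above and turns stiffly (about 0.06 N m), staying where it is left
- latch_grip (a point): middle of the latch's grip, on its upright turning axis (case x = 99, y = 0, 126 mm above the bench): a black bar 46 long (along the tongue), 10 thick, from 105 to 133 mm above the bench; the tongue below it is 12 wide, 100 to 105 mm above the bench and reaches 42 mm from the axis; its x axis is across the grip, y along it towards the tongue's end
- screwdriver: loose screwdriver, 190 long, lying on the bench; leave alone
- tape_roll: loose roll of brown tape, 100 diameter x 48 high, lying flat; leave alone
- carton: closed cardboard box 160 x 140 x 95 high; leave alone
Not all that is in view belongs to the job. Of the things like the lid, leave any that is brown or yellow; of the rest the larger one is meant.

How it is judged (in metres and radians):
On the way, in this order (a step that is already met when the one before it is completed fails the run):
1. the shaft is pushed to its stop at the toothed-wheel end (within 1.5 mm) (value of joint shaft above 0.0035 m), for 0.1 s.
2. the shaft is pulled back to its other stop (within 1.5 mm) (value of joint shaft below -0.0035 m), for 0.1 s.
3. the tilted lid's lip is hooked at least 6 mm under the ledge (x of lid_lip in the frame of case_ledge below -0.006 m and z of lid_lip in the frame of case_ledge between -0.03 and -0.001 m and y of lid_lip in the frame of case_ledge between -0.01 and 0.01 m and angle between lid's own z axis and vertical between 0.08 and 0.9 rad), for 0.1 s.
4. the lid is seated flat, its lip under the ledge, with the latch still open (x of lid_lip in the frame of case_ledge below -0.006 m and z of lid_lip in the frame of case_ledge between -0.03 and -0.001 m and y of lid_lip in the frame of case_ledge between -0.01 and 0.01 m and z of lid_lip in the frame of case_seat between -0.004 and 0.004 m and z of lid_back in the frame of case_seat between -0.004 and 0.003 m and angle between the z axis of lid and the z axis of case, either way round below 0.04 rad and angle between the x axis of lid and the x axis of case, either way round below 0.07 rad and value of joint latch below 0.7 rad), for 0.2 s.
At the end, for the whole second after the job is handed in: The lid lies seated and at rest in the case: lip at least 6 mm under the ledge, lip and back edge within 3 to 4 mm of seat height, level with the case within 0.04 rad; the latch is turned at least 1.25 rad so that its tongue lies over the lid. The shaft may stay anywhere in its float (x of lid_lip in the frame of case_ledge below -0.006 m and z of lid_lip in the frame of case_ledge between -0.03 and -0.001 m and y of lid_lip in the frame of case_ledge between -0.01 and 0.01 m and z of lid_lip in the frame of case_seat between -0.004 and 0.004 m and z of lid_back in the frame of case_seat between -0.004 and 0.003 m and angle between the z axis of lid and the z axis of case, either way round below 0.04 rad and angle between the x axis of lid and the x axis of case, either way round below 0.07 rad and value of joint latch above 1.25 rad and linear speed of lid below 0.02 m/s); the robot touches nothing.
It fails at once if the lid is dropped into place (it swings faster than 5 rad/s over the case) (horizontal distance between lid and case below 0.1 m and angular speed of lid above 5 rad/s).
It fails at once if the screwdriver is moved more than 30 mm (distance of screwdriver from where it was at the start of the episode above 0.03 m).
It fails at once if the tape roll is moved more than 30 mm (distance of tape_roll from where it was at the start of the episode above 0.03 m).
It fails at once if the carton is moved more than 30 mm (distance of carton from where it was at the start of the episode above 0.03 m).
It also fails if it takes over 61 s, if anything falls off the work surface, if the arm or the gripper's body presses on something with over 40 N, if the wrist force passes 120 N, or if a joint passes its speed limit or range.

## Working session

There is one attempt and no reset: what is moved stays moved. The work goes in short steps, Python scripts to look and compute and a tool call to move; the robot and the scene stay as the last step left them, time stands still between calls to the robot, and variables do not carry over. Pictures are saved under pics/ and viewed, at most 10 in all, crops included, and the job is handed in when it is done.

Besides the shell and the picture viewer there is one more tool, called after ">>>" as name(argument=value, ...) on one line, values as JSON. jog_arm: Moves the arm, as the interface text tells. Its arguments: {"type":"object","properties":{"rows":{"type":"array"},"newtons":{"type":"number"}},"required":["rows"]}

```bash
ls; mkdir -p pics; cat > h.py <<'E'
import numpy as np, cv2
from cell import manip
def grab(n):
    im,d=manip.camera(n); m=manip.camera_model(n); return im,d,{k:np.array(v,float) for k,v in m.items()}
def world(u,v,m,z):  # intersect pixel ray with plane z
    r=m['R'].T@np.linalg.inv(m['K'])@np.array([u,v,1.]); c=-m['R'].T@m['t']
    return c+r*(z-c[2])/r[2]
def cloud(d,m):
    v,u=np.mgrid[0:480,0:640]; p=np.stack([(u-m['K'][0,2])/m['K'][0,0]*d,(v-m['K'][1,2])/m['K'][1,1]*d,d],-1)
    return (p-m['t'])@m['R']
E
python3 - <<'E'
from h import *
for n in('top','scene'):
    im,d,m=grab(n); cv2.imwrite(f'pics/{n}0.png',im); np.savez(f'{n}0.npz',im=im,d=d,**m)
    print(n,-m['R'].T@m['t'],m['K'][0])
E
```

```text
pics
top [ 256.36440611   32.06996988 1446.54689604] [444.10424211   0.         327.0770456 ]
scene [ 983.30948999 -675.0764797  1133.78085494] [550.88136303   0.         322.81445259]
```

View pics/top0.png

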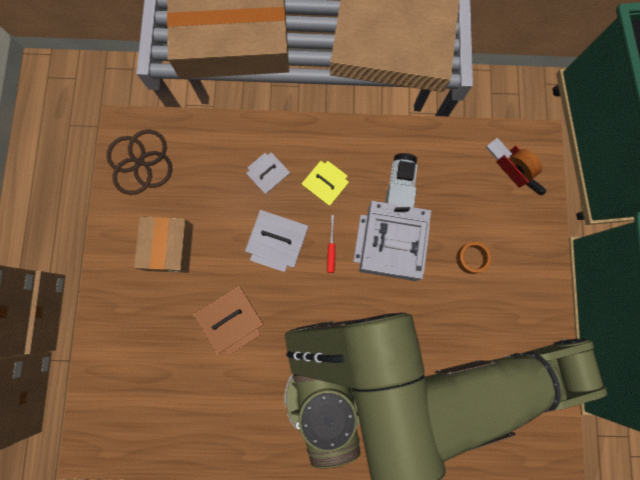

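View pics/scene0.png

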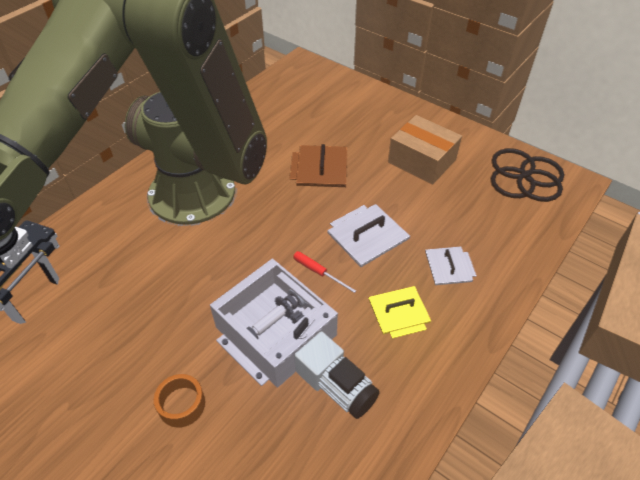

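The top view shows the grey lid near (277,240), the case near (394,240) with the gearmotor up (world +x), and the robot at the bottom. Next is an enlarged crop of each.

```bash
python3 - <<'E'
from h import *
a=np.load('top0.npz')['im']; b=np.load('scene0.npz')['im']
cv2.imwrite('pics/c1.png',cv2.resize(a[195:290,240:440],None,fx=4,fy=4,interpolation=cv2.INTER_CUBIC))
cv2.imwrite('pics/c2.png',cv2.resize(b[200:390,205:415],None,fx=3,fy=3,interpolation=cv2.INTER_CUBIC))
E
```

```text
(no output)
```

View pics/c1.png

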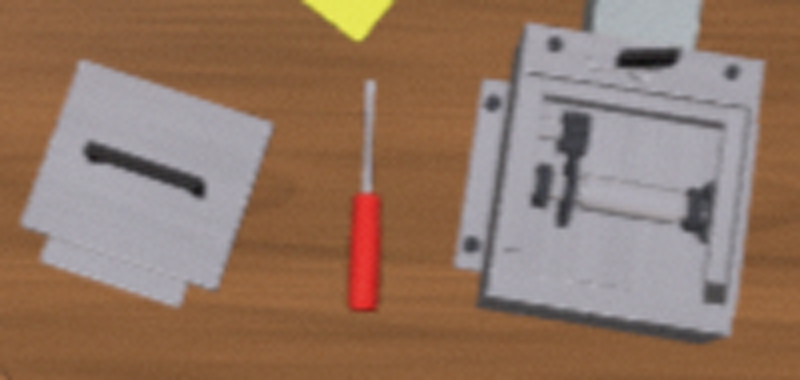

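View pics/c2.png

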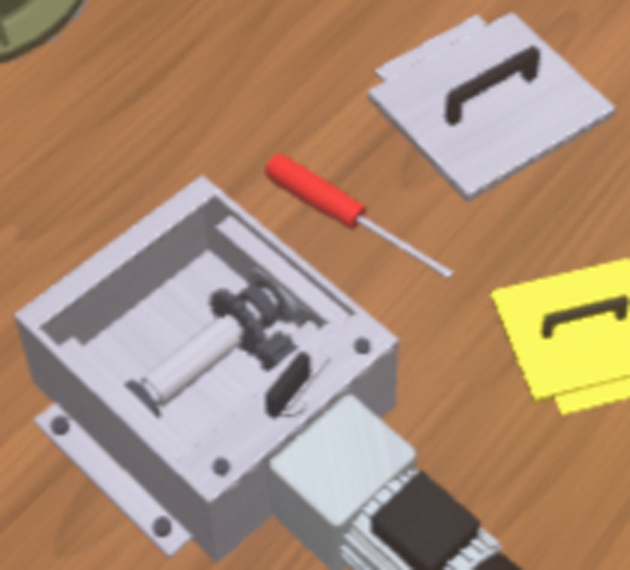

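```bash
python3 - <<'E'
from h import *
for n in('top','scene'):
    f=np.load(n+'0.npz'); m={k:f[k] for k in'KRt'}; P=cloud(f['d'],m); ok=f['d']>0
    print(n,'bench z',np.median(P[ok&(abs(P[...,2])<15)][:,2]))
    # approximate centres
    for nm,c,zr,r,want in(('case',(590,-175),(90,101),190,'218x188'),('lid',(590,185),(8,17),130,'146x168'),('lidhandle',(590,185),(36,56),130,'100x12'),('latch',(690,-190),(108,140),70,'46x10')):
        k=ok&(np.hypot(P[...,0]-c[0],P[...,1]-c[1])<r)&(P[...,2]>zr[0])&(P[...,2]<zr[1])
        q=P[k]
        mask=k.astype(np.uint8); 
        nn,l,s,_=cv2.connectedComponentsWithStats(mask)
        if nn<2: print(nm,'none');continue
        b=1+np.argmax(s[1:,4]); q=P[l==b]
        (cx,cy),(w,h),a=cv2.minAreaRect(q[:,:2].astype(np.float32)); print(nm,want,len(q),'c',round(cx,1),round(cy,1),'wh',round(w),round(h),'ang',round(a,1),'z',np.percentile(q[:,2],[5,50,95]).round(1))
m={k:np.load('top0.npz')[k] for k in'KRt'}
for s in [(527,24,96),(764,62,96),(730,332,97),(480,297,97),(85,62,12),(272,124,12),(215,290,12),(22,224,12),(92,151,49),(200,188,49),(648,57,133),(620,60,133),(677,52,133),(643,197,64)]:
    print(s,world(240+(s[0]+.5)/4-.5,195+(s[1]+.5)/4-.5,m,s[2]).round(1))
E
```

```text
top bench z 0.2718968650206631
case 218x188 835 c 498.8 -205.6 wh 189 207 ang 82.4 z [91.2 95.8 99.8]
lid 146x168 1169 c 511.2 169.7 wh 169 116 ang 73.6 z [ 8.7 12.1 15.9]
lidhandle 100x12 123 c 496.4 173.9 wh 98 12 ang 73.3 z [41.5 48.2 52.7]
latch 46x10 4 c 729.1 -229.7 wh 7 3 ang 3.7 z [108.3 108.9 110.5]
scene bench z 0.27010880176874963
case 218x188 1723 c 499.3 -205.5 wh 190 208 ang 82.4 z [91.6 95.8 99.5]
lid 146x168 1467 c 511.8 168.7 wh 171 118 ang 73.6 z [ 9.  12.2 15.8]
lidhandle 100x12 197 c 497.6 174.0 wh 102 16 ang 73.3 z [38.  47.1 51.9]
latch 46x10 2 c 692.3 -253.7 wh 2 0 ang 126.5 z [108.2 108.5 108.7]
(527, 24, 96) [ 610.  -124.5   96. ]
(764, 62, 96) [ 585.3 -310.8   96. ]
(730, 332, 97) [ 373.  -281.8   97. ]
(480, 297, 97) [394.2 -90.6  97. ]
(85, 62, 12) [588. 231.  12.]
(272, 124, 12) [540.6  75.   12. ]
(215, 290, 12) [402.4 116.4  12. ]
(22, 224, 12) [451.6 275.   12. ]
(92, 151, 49) [506.9 216.6  49. ]
(200, 188, 49) [479.7 129.4  49. ]
(648, 57, 133) [ 577.4 -212.8  133. ]
(620, 60, 133) [ 574.4 -191.4  133. ]
(677, 52, 133) [ 582.  -234.9  133. ]
(643, 197, 64) [ 480.5 -221.5   64. ]
```

```bash
python3 - <<'E'
from h import *
for n in('top','scene'):
    f=np.load(n+'0.npz'); m={k:f[k] for k in'KRt'}; P=cloud(f['d'],m); ok=f['d']>0
    for nm,c,zr,r,want in(('case',(491,-203),(88,104),165,'218x188'),('lid',(496,174),(8,17),130,'146x168'),('lidhandle',(496,174),(36,56),130,'100x12'),('latch',(589,-215),(108,140),60,'46x10')):
        k=ok&(np.hypot(P[...,0]-c[0],P[...,1]-c[1])<r)&(P[...,2]>zr[0])&(P[...,2]<zr[1])
        mask=k.astype(np.uint8); nn,l,s,_=cv2.connectedComponentsWithStats(mask)
        b=1+np.argmax(s[1:,4]); q=P[l==b]
        (cx,cy),(w,h),a=cv2.minAreaRect(q[:,:2].astype(np.float32)); print(n,nm,want,len(q),'c',round(cx,1),round(cy,1),'wh',round(w),round(h),'ang',round(a,1),'z',np.percentile(q[:,2],[5,50,95]).round(1))
        if nm=='case':
            for yaw in(-7,-7.6,-8.2):
                t=np.radians(yaw);ex=np.array([np.cos(t),np.sin(t)]);ey=np.array([-ex[1],ex[0]])
                px=q[:,:2]@ex;py=q[:,:2]@ey
                print(yaw,[np.percentile(v,[.3,99.7]).round(1) for v in(px,py)])
E
```

```text
top case 218x188 1488 c 517.4 -208.1 wh 189 273 ang 82.4 z [ 89.   95.6 101.2]
-7 [array([402.8, 669.6]), array([-237. ,  -48.3])]
-7.6 [array([404.6, 671.1]), array([-231.6,  -43.4])]
-8.2 [array([405.6, 672.5]), array([-226.6,  -37.6])]
top lid 146x168 1793 c 493.1 174.7 wh 170 154 ang 73.4 z [ 8.6 12.1 16. ]
top lidhandle 100x12 123 c 496.4 173.9 wh 98 12 ang 73.3 z [41.5 48.2 52.7]
top latch 46x10 80 c 579.3 -213.0 wh 11 52 ang 4.8 z [108.8 129.9 134.8]
scene case 218x188 2907 c 516.9 -207.8 wh 190 276 ang 82.4 z [88.6 95.5 99.9]
-7 [array([402.8, 674.6]), array([-238.3,  -49.1])]
-7.6 [array([404.7, 676. ]), array([-232.4,  -43.5])]
-8.2 [array([405.8, 677.4]), array([-227.4,  -37.6])]
scene lid 146x168 2219 c 494.2 173.4 wh 171 154 ang 73.6 z [ 8.8 12.1 15.7]
scene lidhandle 100x12 197 c 497.6 174.0 wh 102 16 ang 73.3 z [38.  47.1 51.9]
scene latch 46x10 171 c 580.8 -215.4 wh 12 49 ang 5.2 z [110.4 129.  134.9]
```

```bash
cat >> h.py <<'E'
from scipy.spatial.transform import Rotation as Ro
O=np.array([481.7,-203.1,0]); CR=Ro.from_euler('z',-7.6,degrees=True)
def case(p): return O+CR.apply(p)
def go(pos,rot=None):   # cm and rotvec from the measured pose to a target
    s=manip.read_state(); d=(np.array(pos)-s['eef_pos'])/10; r=Ro.from_euler('xyz',s['eef_rot'])
    print('clk',round(s['clock'],2),'at',np.round(s['eef_pos'],1),'shift cm',d.round(2),'rotvec',(rot*r.inv()).as_rotvec().round(3) if rot is not None else '','F',np.round(s['wrist_force'],1))
E
python3 - <<'E'
from h import *
s=manip.read_state(); print(s)
r=Ro.from_euler('xyz',s['eef_rot']);print(r.as_matrix().round(3))
# tool y along case +x or -x, z down
for y in(-7.6,172.4):
    yv=np.array([np.cos(np.radians(y)),np.sin(np.radians(y)),0]);z=np.array([0,0,-1.]);M=np.c_[np.cross(yv,z),yv,z]
    go(case([0,-10,45]),Ro.from_matrix(M))
print(case([0,-10,45]))
E
```

```text
{'clock': 0.1, 'joints': array([-1.34959985e+00,  3.00372301e-01,  1.52149215e+00, -3.86064642e-05,
        1.32070188e+00, -6.66024598e-02]), 'qd': array([ 0.0003619 , -0.0008317 , -0.00267075, -0.0012399 ,  0.00026585,
        0.00190624]), 'effort': array([ 2.00384588e-03, -5.32635927e+01, -3.53280866e+01,  7.09961937e-02,
        2.34805467e-02, -6.08176993e-05]), 'eef_pos': array([ 156.05192084, -527.17030295,  212.97813993]), 'eef_rot': array([-3.14061864e+00, -2.74883799e-05,  2.87808500e-01]), 'wrist_force': array([-0.19312924,  0.5228653 , -0.36172012]), 'moment': array([-0.02262081, -0.00695735,  0.01318161]), 'finger_force': 0.0, 'finger_gap': 94.20376338837437}
[[ 0.959  0.284 -0.   ]
 [ 0.284 -0.959  0.001]
 [ 0.    -0.001 -1.   ]]
clk 0.1 at [ 156.1 -527.2  213. ] shift cm [ 32.43  31.42 -16.8 ] rotvec [-1.00e-03 -1.00e-03  1.15e+00] F [-0.2  0.5 -0.4]
clk 0.1 at [ 156.1 -527.2  213. ] shift cm [ 32.43  31.42 -16.8 ] rotvec [-1.000e-03  1.000e-03 -1.991e+00] F [-0.2  0.5 -0.4]
[ 480.3774361 -213.0121554   45.       ]
```

>>> jog_arm(rows=[2.025,1.963,0,0,0,0.0719,0.3,2.025,1.963,0,0,0,0.0719,0.3,2.025,1.963,0,0,0,0.0719,0.3,2.025,1.963,0,0,0,0.0719,0.3,2.025,1.963,0,0,0,0.0719,0.3,2.025,1.963,0,0,0,0.0719,0.3,2.025,1.963,0,0,0,0.0719,0.3,2.025,1.963,0,0,0,0.0719,0.3,2.025,1.963,0,0,0,0.0719,0.3,2.025,1.963,0,0,0,0.0719,0.3,2.025,1.963,0,0,0,0.0719,0.3,2.025,1.963,0,0,0,0.0719,0.3,2.025,1.963,0,0,0,0.0719,0.3,2.025,1.963,0,0,0,0.0719,0.3,2.025,1.963,0,0,0,0.0719,0.3,2.025,1.963,0,0,0,0.0719,0.3,0,0,-2,0,0,0,0.3,0,0,-2,0,0,0,0.3,0,0,0,0,0,0,0.3,0,0,0,0,0,0,0.3], newtons=20)

```text
clock: 1.77
eef_pos: [479.7, -213.1, 173.1]
eef_rot: [-3.14, -0.001, 1.438]
wrist_force: [0.3, 0.1, 0.7]
finger_gap: 66.0
finger_force: 0.0
```

```bash
cat >> h.py <<'E'
def down(yawx,tilt=0): # tool y along heading yawx(deg); tilt about the horizontal axis left of heading: lip(-x) end low
    t=np.radians(yawx); yv=np.array([np.cos(t),np.sin(t),0]); z=np.array([0,0,-1.]); l=np.array([-yv[1],yv[0],0])
    return Ro.from_rotvec(-tilt*l)*Ro.from_matrix(np.c_[np.cross(yv,z),yv,z])
E
python3 - <<'E'
from h import *
go(case([0,-10,45]),down(-7.6)); print(manip.read_state()['joints'].round(2),manip.read_state()['finger_gap'])
im,d,m=grab('scene'); cv2.imwrite('pics/s1.png',cv2.resize(im[150:400,180:440],None,fx=2,fy=2))
E
```

```text
clk 1.77 at [ 479.7 -213.1  173.1] shift cm [ 6.000e-02  1.000e-02 -1.281e+01] rotvec [-0.001 -0.002 -0.   ] F [0.3 0.1 0.7]
[-0.49  0.28  1.64  0.    1.22 -0.36] 65.9580619845288
```

View pics/s1.png

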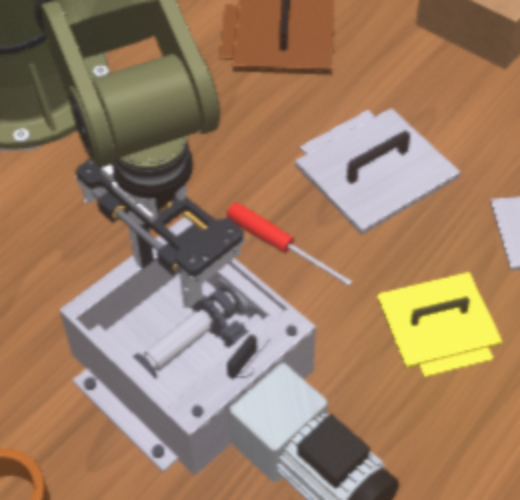

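The gripper sits over the case, jaws in line with the case's x axis, and the path down onto the hub is clear.

>>> jog_arm(rows=[0.06,0,-2,0,0,0,0.3,0,0,-2,0,0,0,0.3,0,0,-2,0,0,0,0.3,0,0,-2,0,0,0,0.3,0,0,-2,0,0,0,0.3,0,0,-2,0,0,0,0.3,0,0,-0.8,0,0,0,0.3,0,0,0,0,0,0,0.5,0,0,0,0,0,0,0.65,0,0,0,0,0,0,0.8,0,0,0,0,0,0,0.8,0,0,0,0,0,0,0.8,0,0,0,0,0,0,0.8], newtons=20)

```text
clock: 2.9
eef_pos: [481.0, -213.4, 46.1]
eef_rot: [3.141, 0.0, 1.438]
wrist_force: [-0.2, -0.5, 0.7]
finger_gap: 29.1
finger_force: 0.0
```

>>> jog_arm(rows=[0,0,0,0,0,0,0.9,0,0,0,0,0,0,0.9,0,0,0,0,0,0,0.9,0.026,0.198,0,0,0,0,0.9,0.026,0.198,0,0,0,0,0.9,0.026,0.198,0,0,0,0,0.9,0,0,0,0,0,0,0.9,0,0,0,0,0,0,0.9], newtons=25)

```text
clock: 3.57
eef_pos: [482.2, -207.6, 46.1]
eef_rot: [3.14, 0.001, 1.438]
wrist_force: [5.6, -1.0, 5.4]
finger_gap: 27.4
finger_force: 25.0
```

>>> jog_arm(rows=[0.026,0.198,0,0,0,0,0.9,0.026,0.198,0,0,0,0,0.9,0.026,0.198,0,0,0,0,0.9,0,0,0,0,0,0,0.9,0,0,0,0,0,0,0.9])

```text
clock: 3.98
eef_pos: [482.5, -204.9, 46.1]
eef_rot: [3.139, 0.006, 1.438]
wrist_force: [0.5, -29.2, -1.5]
finger_gap: 27.2
finger_force: 25.0
```

>>> jog_arm(rows=[0,0,0,0,0,0,0.9,-0.026,-0.198,0,0,0,0,0.9,-0.026,-0.198,0,0,0,0,0.9,-0.026,-0.198,0,0,0,0,0.9,-0.026,-0.198,0,0,0,0,0.9,-0.026,-0.198,0,0,0,0,0.9,-0.026,-0.198,0,0,0,0,0.9,-0.026,-0.198,0,0,0,0,0.9,0,0,0,0,0,0,0.9,0,0,0,0,0,0,0.9])

```text
clock: 4.82
eef_pos: [481.2, -215.2, 46.1]
eef_rot: [3.14, 0.0, 1.438]
wrist_force: [4.7, 1.4, 6.2]
finger_gap: 27.4
finger_force: 25.0
```

>>> jog_arm(rows=[-0.026,-0.198,0,0,0,0,0.9,-0.026,-0.198,0,0,0,0,0.9,0,0,0,0,0,0,0.9,0,0,0,0,0,0,0.9])

```text
clock: 5.15
eef_pos: [481.0, -216.3, 46.0]
eef_rot: [3.141, -0.005, 1.438]
wrist_force: [9.7, 25.3, 11.2]
finger_gap: 27.4
finger_force: 25.0
```

>>> jog_arm(rows=[0.02,0.15,0,0,0,0,0.3,0,0,0,0,0,0,0.3,0,0,0,0,0,0,0.3,0,0,1,0,0,0,0.3,0,0,2.5,0,0,0,0.3,0,0,3,0,0,0,0.3,0,0,3,0,0,0,0.3,0,0,3,0,0,0,0.3,0,0,3,0,0,0,0.3,0,0,1.5,0,0,0,0.3])

```text
clock: 5.98
eef_pos: [480.4, -218.3, 219.8]
eef_rot: [3.138, 0.002, 1.438]
wrist_force: [-0.3, -0.4, -0.9]
finger_gap: 65.5
finger_force: 0.0
```

>>> jog_arm(rows=[0.1,2,0,0,0,-0.01,0.3,0.1,3,0,0,0,-0.01,0.3,0.1,3,0,0,0,-0.01,0.3,0.1,3,0,0,0,-0.01,0.3,0.1,3,0,0,0,-0.01,0.3,0.1,3,0,0,0,-0.01,0.3,0.1,3,0,0,0,-0.01,0.3,0.1,3,0,0,0,-0.01,0.3,0.1,3,0,0,0,-0.01,0.3,0.1,3,0,0,0,-0.01,0.3,0.1,3,0,0,0,-0.01,0.3,0.1,3,0,0,0,-0.01,0.3,0.1,2,0,0,0,-0.01,0.3,0.1,1,0,0,0,-0.01,0.3,0.1,1,0,0,0,-0.01,0.3,0,0,0,0,0,0,0.3,0,0,0,0,0,0,0.3,0,0,0,0,0,0,0.3])

```text
clock: 7.48
eef_pos: [495.1, 171.6, 215.7]
eef_rot: [-3.142, 0.0, 1.288]
wrist_force: [-0.9, -0.3, 0.0]
finger_gap: 65.6
finger_force: 0.0
```

```bash
sed -i 's/481.7,-203.1/482.9,-203.3/' h.py; python3 - <<'E'
from h import *
go([496.8,174,32],down(-16.6)); print(manip.read_state()['finger_gap'])
im,d,m=grab('scene'); np.savez('scene1.npz',im=im,d=d,**m)
# shaft check
cv2.imwrite('pics/s2.png',cv2.resize(im[150:400,180:440],None,fx=2,fy=2))
P=cloud(d,m); q=(np.hypot(P[...,0]-481,P[...,1]+213)<100)&(P[...,2]>20)&(P[...,2]<75)
E
```

```text
clk 7.48 at [495.1 171.6 215.7] shift cm [  0.17   0.24 -18.37] rotvec [ 0.    -0.    -0.007] F [-0.9 -0.3  0. ]
65.64299050093199
```

View pics/s2.png

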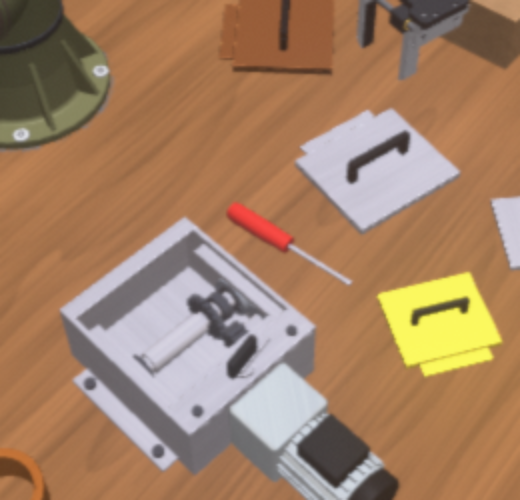

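Shaft pulled to its −y end, lid untouched, gripper above the lid. Descending onto the handle bar.

>>> jog_arm(rows=[0.17,0.24,-1,0,0,-0.007,0.3,0,0,-3,0,0,0,0.3,0,0,-3,0,0,0,0.4,0,0,-3,0,0,0,0.5,0,0,-3,0,0,0,0.5,0,0,-2.5,0,0,0,0.5,0,0,-1.5,0,0,0,0.5,0,0,-0.9,0,0,0,0.5,0,0,-0.5,0,0,0,0.5,0,0,0,0,0,0,0.7,0,0,0,0,0,0,0.8,0,0,0,0,0,0,0.9,0,0,0,0,0,0,0.95,0,0,0,0,0,0,0.95,0,0,0,0,0,0,0.95], newtons=25)

```text
clock: 8.78
eef_pos: [497.1, 174.7, 32.0]
eef_rot: [3.141, -0.0, 1.281]
wrist_force: [-2.2, 0.1, 3.0]
finger_gap: 11.8
finger_force: 25.0
```

>>> jog_arm(rows=[0,0,0,0,0,0,0.95,0,0,0,0,0,0,0.95,0,0,0.5,0,0,0,0.95,0,0,1,0,0,0,0.95,0,0,1.5,0,0,0,0.95,0,0,2,0,0,0,0.95,0,0,2,0,0,0,0.95,0,0,2,0,0,0,0.95,0,0,2,0,0,0,0.95,0,0,2,0,0,0,0.95,0,0,2,0,0,0,0.95,0,0,2,0,0,0,0.95,0,0,2,0,0,0,0.95,0,0,1,0,0,0,0.95,0,0,0,0,0,0,0.95,0,0,0,0,0,0,0.95], newtons=50)

```text
clock: 10.12
eef_pos: [496.6, 174.6, 231.1]
eef_rot: [-3.141, 0.0, 1.281]
wrist_force: [-0.4, 0.0, -4.6]
finger_gap: 11.7
finger_force: 50.0
```

```bash
cat >> h.py <<'E'
OFF=np.array([0,0,32.])  # TCP in lid frame
def lidtarget(lip,tilt,yaw=-7.6):  # TCP pose for a lip-tip position (case mm) and tilt
    L=Ro.from_euler('z',yaw,degrees=True)*Ro.from_rotvec([0,-tilt,0])
    return case(lip)+L.apply(OFF-np.array([-95,0,0])), down(yaw,tilt)
E
python3 - <<'E'
from h import *
print(lidtarget([-66,0,110],.35)[0])
go(*lidtarget([-66,0,140],.35)); print(manip.read_state()['joints'].round(2))
E
```

```text
[ 495.05991296 -204.92247879  172.63521852]
clk 10.12 at [496.6 174.6 231.1] shift cm [ -0.15 -37.95  -2.84] rotvec [-0.073 -0.343  0.155] F [-0.4  0.  -4.6]
[ 0.27  0.23  1.56 -0.    1.34  0.56]
```

>>> jog_arm(rows=[0,-1.2,0,-0.00456,-0.02144,0.00969,0.95,0,-2.45,0,-0.00456,-0.02144,0.00969,0.95,0,-2.45,0,-0.00456,-0.02144,0.00969,0.95,0,-2.45,0,-0.00456,-0.02144,0.00969,0.95,0,-2.45,0,-0.00456,-0.02144,0.00969,0.95,0,-2.45,0,-0.00456,-0.02144,0.00969,0.95,0,-2.45,0,-0.00456,-0.02144,0.00969,0.95,0,-2.45,0,-0.00456,-0.02144,0.00969,0.95,0,-2.45,0,-0.00456,-0.02144,0.00969,0.95,0,-2.45,0,-0.00456,-0.02144,0.00969,0.95,0,-2.45,0,-0.00456,-0.02144,0.00969,0.95,0,-2.45,0,-0.00456,-0.02144,0.00969,0.95,0,-2.45,0,-0.00456,-0.02144,0.00969,0.95,0,-2.45,0,-0.00456,-0.02144,0.00969,0.95,0,-2.45,0,-0.00456,-0.02144,0.00969,0.95,0,-2.45,0,-0.00456,-0.02144,0.00969,0.95,-0.1,0,-1.4,0,0,0,0.95,0,0,-1.4,0,0,0,0.95,0,0,0,0,0,0,0.95,0,0,0,0,0,0,0.95])

```text
clock: 11.78
eef_pos: [494.9, -204.8, 202.2]
eef_rot: [2.794, -0.001, 1.438]
wrist_force: [0.4, 0.2, -4.1]
finger_gap: 11.7
finger_force: 50.0
```

```bash
python3 - <<'E'
from h import *
go(*lidtarget([-66,0,140],.35))
im,d,m=grab('scene'); cv2.imwrite('pics/s3.png',cv2.resize(im[150:400,180:440],None,fx=3,fy=2.4)[:600]); np.savez('scene3.npz',im=im,d=d,**m)
# lid pose from depth in the expected lid frame
s=manip.read_state(); T=Ro.from_euler('xyz',s['eef_rot']).as_matrix()
L=np.c_[T[:,1],-T[:,0]*-1*-1,-T[:,2]]; L[:,1]=np.cross(L[:,2],L[:,0])
for n in('scene','top'):
    if n=='top': im,d,m=grab('top')
    P=cloud(d,m); q=(P-np.array(s['eef_pos']))@L+[0,0,32]
    k=(d>0)&(abs(q[...,0])<115)&(abs(q[...,1])<110)&(q[...,2]>-6)&(q[...,2]<17)
    b=q[k]; t=b[(abs(b[:,2]-12)<5)&(b[:,0]>-70)]
    A=np.c_[t[:,:2],np.ones(len(t))]; print(n,len(b),'top plane slope/height',np.linalg.lstsq(A,t[:,2],rcond=None)[0].round(3))
    print(' body y',np.percentile(t[:,1],[.5,99.5]).round(1),'x',np.percentile(b[:,0],[.5,99.5]).round(1))
E
```

```text
clk 11.78 at [ 494.9 -204.8  202.2] shift cm [ 0.01 -0.01  0.04] rotvec [-0.001 -0.002  0.   ] F [ 0.4  0.2 -4.1]
scene 3307 top plane slope/height [-6.0000e-03  0.0000e+00  1.1568e+01]
 body y [-84.6  82.7] x [-94.5  73.2]
top 1394 top plane slope/height [-0.0000e+00  1.0000e-03  1.1834e+01]
 body y [-83.   83.8] x [-91.6  72.5]
```

View pics/s3.png

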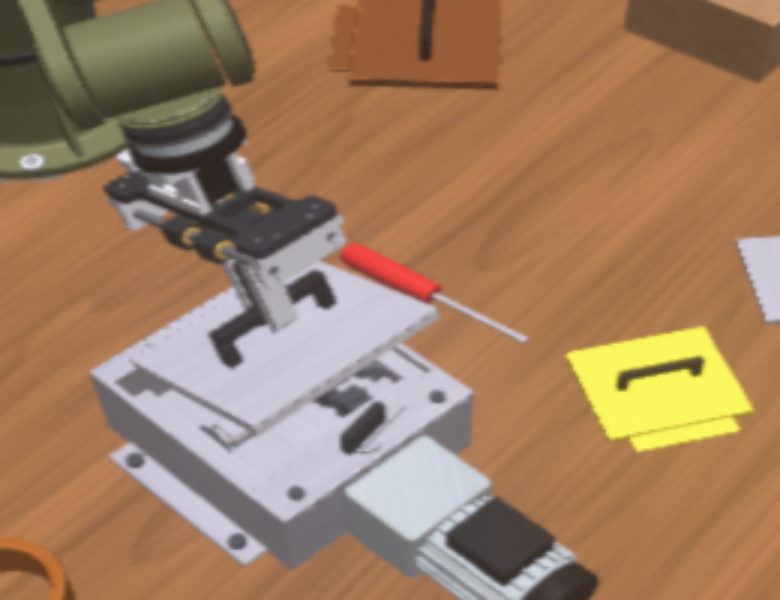

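>>> jog_arm(rows=[-0.5,0.07,-0.5,0,0,0,0.95,0,0,-1,0,0,0,0.95,0,0,-1,0,0,0,0.95,0,0,-1,0,0,0,0.95,0,0,-0.8,0,0,0,0.95,0,0,-0.6,0,0,0,0.95,0,0,-0.4,0,0,0,0.95,0,0,-0.3,0,0,0,0.95,0,0,-0.3,0,0,0,0.95,0,0,0,0,0,0,0.95,0,0,0,0,0,0,0.95])

```text
clock: 12.8
eef_pos: [490.9, -204.2, 144.6]
eef_rot: [2.791, -0.001, 1.438]
wrist_force: [0.5, -1.2, -4.3]
finger_gap: 11.6
finger_force: 50.0
```

```bash
python3 - <<'E'
from h import *
go(*lidtarget([-71,0,81],.35));go(*lidtarget([-90,0,79],.35))
E
```

```text
clk 12.8 at [ 490.9 -204.2  144.6] shift cm [-0.08 -0.01 -0.09] rotvec [-0.     0.001  0.   ] F [ 0.5 -1.2 -4.3]
clk 12.8 at [ 490.9 -204.2  144.6] shift cm [-1.96  0.24 -0.29] rotvec [-0.     0.001  0.   ] F [ 0.5 -1.2 -4.3]
```

>>> jog_arm(rows=[-0.2,0.025,0,0,0,0,0.95,-0.3,0.04,0,0,0,0,0.95,-0.3,0.04,0,0,0,0,0.95,-0.3,0.04,0,0,0,0,0.95,-0.3,0.04,-0.1,0,0,0,0.95,-0.3,0.04,-0.1,0,0,0,0.95,-0.2,0.015,0,0,0,0,0.95,0,0,0,0,0,0,0.95,0,0,0,0,0,0,0.95])

```text
clock: 13.55
eef_pos: [471.8, -201.8, 142.5]
eef_rot: [2.791, -0.001, 1.438]
wrist_force: [-0.3, 0.5, -4.4]
finger_gap: 11.4
finger_force: 50.0
```

```bash
python3 - <<'E'
from h import *
for z,t in((79,.35),(81,.25),(84,.12),(86,0)): print(lidtarget([-91.5,0,z],t)[0].round(1))
go(*lidtarget([-91,0,79],.35)); go(*lidtarget([-91.5,0,84],.12));go(*lidtarget([-91.5,0,86],0))
E
```

```text
[ 469.8 -201.5  141.6]
[ 475.6 -202.3  135.5]
[ 481.9 -203.2  127.1]
[ 486.4 -203.8  118. ]
clk 13.55 at [ 471.8 -201.8  142.5] shift cm [-0.15  0.02 -0.09] rotvec [-0.     0.001  0.   ] F [-0.3  0.5 -4.4]
clk 13.55 at [ 471.8 -201.8  142.5] shift cm [ 1.01 -0.14 -1.54] rotvec [0.03  0.229 0.   ] F [-0.3  0.5 -4.4]
clk 13.55 at [ 471.8 -201.8  142.5] shift cm [ 1.46 -0.2  -2.45] rotvec [0.046 0.348 0.   ] F [-0.3  0.5 -4.4]
```

>>> jog_arm(rows=[0.12,-0.017,-0.19,0.00375,0.0286,0,0.95,0.127,-0.018,-0.193,0.00375,0.0286,0,0.95,0.127,-0.018,-0.193,0.00375,0.0286,0,0.95,0.127,-0.018,-0.193,0.00375,0.0286,0,0.95,0.127,-0.018,-0.193,0.00375,0.0286,0,0.95,0.127,-0.018,-0.193,0.00375,0.0286,0,0.95,0.127,-0.018,-0.193,0.00375,0.0286,0,0.95,0.127,-0.018,-0.193,0.00375,0.0286,0,0.95,0,0,0,0,0,0,0.95,0,0,0,0,0,0,0.95])

```text
clock: 14.38
eef_pos: [482.2, -203.1, 126.8]
eef_rot: [3.021, -0.0, 1.438]
wrist_force: [-1.0, 0.2, -4.0]
finger_gap: 11.2
finger_force: 50.0
```

```bash
python3 - <<'E'
from h import *
go(*lidtarget([-91.5,0,84],.12));go(*lidtarget([-91.5,0,86],0))
E
```

```text
clk 14.38 at [ 482.2 -203.1  126.8] shift cm [-0.03 -0.01  0.03] rotvec [-0.  0.  0.] F [-1.   0.2 -4. ]
clk 14.38 at [ 482.2 -203.1  126.8] shift cm [ 0.42 -0.07 -0.88] rotvec [0.016 0.119 0.   ] F [-1.   0.2 -4. ]
```

>>> jog_arm(rows=[0.07,-0.012,-0.14,0.0027,0.02,0,0.95,0.07,-0.012,-0.14,0.0027,0.02,0,0.95,0.07,-0.012,-0.14,0.0027,0.02,0,0.95,0.07,-0.012,-0.14,0.0027,0.02,0,0.95,0.07,-0.012,-0.14,0.0027,0.02,0,0.95,0,0,0,0,0,0,0.95,0,0,0,0,0,0,0.95])

```text
clock: 14.97
eef_pos: [485.6, -203.7, 119.7]
eef_rot: [3.123, -0.0, 1.438]
wrist_force: [0.3, 0.1, -3.6]
finger_gap: 11.6
finger_force: 50.0
```

>>> jog_arm(rows=[0.06,-0.01,-0.1,0.0013,0.01,0,0.95,0.02,0,-0.1,0.0013,0.0095,0,0.95,0,0,0,0,0,0,0.95,0,0,0,0,0,0,0.95])

```text
clock: 15.3
eef_pos: [486.3, -203.9, 118.0]
eef_rot: [-3.141, -0.0, 1.438]
wrist_force: [0.3, -0.1, -4.3]
finger_gap: 11.1
finger_force: 50.0
```

>>> jog_arm(rows=[0,0,-0.05,0,0,0,0.95,0,0,-0.05,0,0,0,0.95,0,0,0,0,0,0,0.95,0,0,0,0,0,0,0.95])

```text
clock: 15.63
eef_pos: [486.3, -203.9, 118.0]
eef_rot: [-3.141, 0.0, 1.438]
wrist_force: [-4.3, 2.7, 6.0]
finger_gap: 11.5
finger_force: 50.0
```

>>> jog_arm(rows=[0,0,0.02,0,0,0,0.8,0,0,0,0,0,0,0.65,0,0,0,0,0,0,0.6,0,0,0,0,0,0,0.6,0,0,0,0,0,0,0.6,0,0,1,0,0,0,0.6,0,0,2,0,0,0,0.6,0,0,3,0,0,0,0.6,0,0,3,0,0,0,0.6,0,0,0,0,0,0,0.6])

```text
clock: 16.47
eef_pos: [487.9, -204.7, 213.7]
eef_rot: [3.134, 0.003, 1.438]
wrist_force: [0.4, -0.1, 1.2]
finger_gap: 37.4
finger_force: 0.0
```

```bash
python3 - <<'E'
from h import *
for n in('scene','top'):
    im,d,m=grab(n); P=cloud(d,m); q=CR.inv().apply((P-O).reshape(-1,3)).reshape(P.shape)
    if n=='scene': cv2.imwrite('pics/s4.png',cv2.resize(im[170:400,190:420],None,fx=2.6,fy=2.6))
    k=(d>0)&(q[...,0]>-65)&(q[...,0]<72)&(abs(q[...,1])<80)&(abs(q[...,2]-98)<7); t=q[k]
    A=np.c_[t[:,:2],np.ones(len(t))]; print(n,len(t),'lid top slope/height',np.linalg.lstsq(A,t[:,2],rcond=None)[0].round(4))
    for nm,a,b in(('handle',(-20,25),(115,145)),('latch',(70,125),(112,145))):
        k=(d>0)&(q[...,0]>a[0])&(q[...,0]<a[1])&(abs(q[...,1])<60)&(q[...,2]>b[0])&(q[...,2]<b[1]); t=q[k]
        if len(t)>5:
            (c,wh,an)=cv2.minAreaRect(t[:,:2].astype(np.float32)); print(nm,np.round(c,1),np.round(wh),round(an,1),t.mean(0).round(1))
go(case([99,0,116]),down(-7.6)); print(manip.read_state()['finger_gap'])
E
```

```text
scene 3181 lid top slope/height [-6.000e-04  6.000e-04  9.804e+01]
handle [ 3.3 -0.3] [102.  16.] 89.8 [  5.1  -3.5 131.3]
latch [99.1 -1.9] [12. 46.] 9.4 [100.8  -3.2 127.6]
top 552 lid top slope/height [1.40000e-03 3.60000e-03 9.77094e+01]
handle [ 4.2 45.3] [ 7. 12.] 54.3 [  2.4  45.8 131.8]
latch [92.4 24. ] [ 9. 23.] 17.0 [ 93.5  20.1 125.4]
clk 16.57 at [ 486.5 -204.   208.6] shift cm [ 9.45 -1.24 -9.26] rotvec [0.001 0.001 0.   ] F [ 0.3  1.2 -0.4]
37.57120779541075
```

View pics/s4.png

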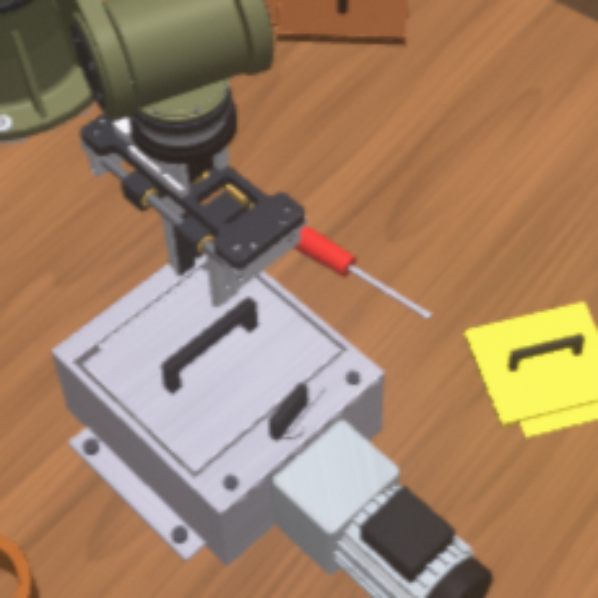

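The lid is seated: its top measures 98.0 mm and it is level. The latch is slightly turned (~0.15 rad), so I grip it along that angle.

>>> jog_arm(rows=[2,-0.26,0,0,0,0.035,0.6,2.5,-0.33,0,0,0,0.035,0.6,2.5,-0.33,0,0,0,0.035,0.6,2.45,-0.32,0,0,0,0.035,0.6,0,0,0,0,0,0,0.6,0,0,-2,0,0,0,0.6,0,0,-2,0,0,0,0.6,0,0,-2,0,0,0,0.6,0,0,-1.5,0,0,0,0.6,0,0,-1,0,0,0,0.6,0,0,-0.5,0,0,0,0.6,0,0,0,0,0,0,0.6,0,0,0,0,0,0,0.6])

```text
clock: 17.65
eef_pos: [580.8, -216.3, 117.7]
eef_rot: [-3.141, 0.0, 1.578]
wrist_force: [-0.0, -0.8, 0.2]
finger_gap: 37.6
finger_force: 0.0
```

```bash
python3 - <<'E'
from h import *
go(case([99,0,116]),down(-7.6+8)); print(manip.read_state()['joints'].round(2))
E
```

```text
clk 17.65 at [ 580.8 -216.3  117.7] shift cm [ 0.02 -0.01 -0.17] rotvec [ 0.    -0.001  0.   ] F [-0.  -0.8  0.2]
[-0.42  0.54  1.41 -0.    1.19 -0.42]
```

Grip and turn.

>>> jog_arm(rows=[0,0,-0.1,0,0,0,0.7,0,0,0,0,0,0,0.8,0,0,0,0,0,0,0.9,0,0,0,0,0,0,0.95,0,0,0,0,0,0,0.95,0,0,0,0,0,0,0.95,0,0,0,0,0,0.05,0.95,0,0,0,0,0,0.1,0.95,0,0,0,0,0,0.1,0.95,0,0,0,0,0,0.1,0.95,0,0,0,0,0,0.1,0.95,0,0,0,0,0,0.1,0.95,0,0,0,0,0,0.1,0.95], newtons=30)

```text
clock: 18.73
eef_pos: [581.1, -216.2, 116.6]
eef_rot: [-3.141, 0.001, 2.233]
wrist_force: [3.2, -0.5, 1.6]
finger_gap: 9.8
finger_force: 29.9
```

>>> jog_arm(rows=[0,0,0,0,0,0.1,0.95,0,0,0,0,0,0.1,0.95,0,0,0,0,0,0.1,0.95,0,0,0,0,0,0.1,0.95,0,0,0,0,0,0.1,0.95,0,0,0,0,0,0.1,0.95,0,0,0,0,0,0.1,0.95,0,0,0,0,0,0.02,0.95,0,0,0,0,0,0,0.95,0,0,0,0,0,0,0.95])

```text
clock: 19.57
eef_pos: [581.2, -216.0, 116.6]
eef_rot: [-3.141, 0.001, 2.945]
wrist_force: [5.1, 2.9, 0.8]
finger_gap: 9.9
finger_force: 29.8
```

>>> jog_arm(rows=[0,0,0,0,0,0,0.8,0,0,0,0,0,0,0.7,0,0,0,0,0,0,0.65,0,0,0,0,0,0,0.65,0,0,1,0,0,0,0.65,0,0,2,0,0,0,0.65,0,0,3,0,0,0,0.65,0,0,3,0,0,0,0.65,0,0,3,0,0,0,0.65,0,3,0,0,0,0,0.65,0,3,0,0,0,0,0.65,0,3,0,0,0,0,0.65,0,3,0,0,0,0,0.65,0,3,0,0,0,0,0.65,0,3,0,0,0,0,0.65,0,0,0,0,0,0,0.65,0,0,0,0,0,0,0.65,0,0,0,0,0,0,0.65])

```text
clock: 21.07
eef_pos: [580.7, -36.8, 236.7]
eef_rot: [-3.14, 0.0, 2.948]
wrist_force: [-0.3, -0.7, -1.1]
finger_gap: 32.9
finger_force: 0.0
```

```bash
python3 - <<'E'
from h import *
im,d,m=grab('scene'); P=cloud(d,m); q=CR.inv().apply((P-O).reshape(-1,3)).reshape(P.shape)
cv2.imwrite('pics/s5.png',cv2.resize(im[170:400,190:420],None,fx=2.6,fy=2.6))
k=(d>0)&(q[...,0]>-65)&(q[...,0]<50)&(abs(q[...,1])<80)&(abs(q[...,2]-98)<7); t=q[k]
print(np.linalg.lstsq(np.c_[t[:,:2],np.ones(len(t))],t[:,2],rcond=None)[0].round(4))
k=(d>0)&(q[...,0]>60)&(q[...,0]<130)&(abs(q[...,1])<60)&(q[...,2]>112)&(q[...,2]<145); print(cv2.minAreaRect(q[k][:,:2].astype(np.float32)))
E
```

```text
[-2.20000e-03 -4.00000e-04  9.80584e+01]
((98.9250717163086, -0.8147835731506348), (11.650060653686523, 47.201812744140625), 84.92366790771484)
```

View pics/s5.png

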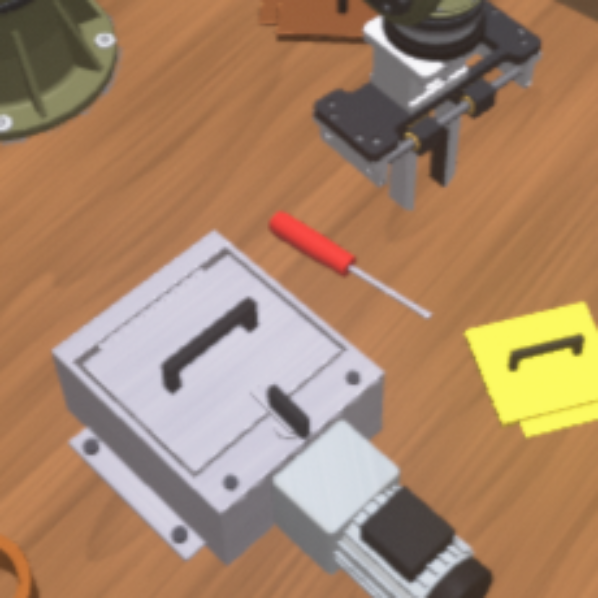

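The lid is seated, the latch stands at about 85° with its tongue over the lid, and the gripper is clear of everything.

```bash
python3 -c "
from cell import manip
print(manip.sign_off())"
```

```text
the job is handed in; nothing more can be done
None
```

I handed the job in at about 21 s: the shaft was pushed and pulled to both stops, the lid was hooked and lowered level onto its seat, and the latch was turned to about 85° (1.48 rad); I was shown no verdict.

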